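Sugar bowl into the lidded box, lid tipped shut under the tray handle

ROBOT

A 6-joint arm with a two-finger parallel gripper is mounted at the origin on the work surface. World frame = base frame: x ahead of the robot, y to its left, z up, the work surface at z = 0. Lengths are in mm, angles in degrees, forces in N, time in s.
With the tool pointing down it reaches from about 350 to 850 mm from the base axis. Payload 8.1 kg.
Tool frame: the origin (TCP) lies midway between the tips of the shut fingers; the grasp point (between the pads) lies 19 mm behind it (hold_point_z is the distance from the TCP to the grasp point, in mm); z points along the fingers, y is the direction in which the jaws open and shut (so a half turn about z gives the same grasp; the last joint's range is limited). The gripper opens to 85 mm and grips with 20 to 120 N. Pads are 22 mm wide; open, the fingers measure 114 mm over their backs; the gripper's body (76 mm by 85 mm) begins 54 mm behind the grasp point. The pads swing forward as they close: fully open they stand 13 mm farther back than shut.
Start: joints at [60.252, 7.471, 85.268, -0, 87.261, -4.893], TCP at [252.173, 544.439, 231.292] pointing down, gripper open.
Joint ranges: [-169.43, 169.43], [-51.17, 129.36], [1.28, 143.12], [-76.62, 256.62], [0, 156.53], [-152.29, 152.29]. Speed limits (degrees/s): [136.94, 136.94, 159.86, 180, 180, 180].

INTERFACE

Orientations are given as [roll, pitch, yaw] about the fixed x, y, z axes, in that order (R = Rz(yaw) Ry(pitch) Rx(roll)).
In Python, from bench import sense, snapshot, camera_params, hand_in, hold_point_z gives the robot as it stands.
- The arm moves only by the tool servo_tool, never from a script. Its argument "motion" is a list of rows, each a list of 7 numbers: the finger opening in mm, from 0 to 85.4, then the shift along the tool's x, y, z in mm, then the turn, a rotation vector about the tool's x, y, z in rad. A call has 1 to 10 rows; each row shifts and turns the pose as measured when the row begins, along the tool's axes as they then stand; what a row does not reach is not made up. A row lasts 1/10 s, in which the tool goes at most 50 mm and 8.59 degrees, less where a joint would pass 70% of its speed; a pose out of reach is approached as far as the arm can. A call with a gripper value outside its range is refused whole. The fingers move at their own pace and stop on an object; "force" is the grip in N (left out, the last holds). Time passes only in rows, so rows that do not move let the fingers close. It gives the time, the measured TCP pose, the force and the opening at its end, in the units of the state.
- sense(): the state, without advancing time (a new reading comes with each control period).
- snapshot(name): name is "scene" or "side" or "wrist"; returns the picture (420x560x3 uint8, blue, green, red); there is no depth.
- camera_params(name): a dict with "fx", "fy", "cx", "cy" (pixels), "R" (3x3) and "t" (3): a world point X has camera coordinates R X + t; the wrist camera has in their place "tool_from_camera" (4x4, takes a point from camera to tool coordinates, whose origin is the TCP and whose axes are the flange's). Camera axes: x right, y down, z forward; pixel columns grow to the right and rows downward; lengths in mm; the calibration is good to about 2 mm. The wrist camera is an equidistant fisheye: a pixel r from the principal point sees the ray r / f radians off the axis. A picture is of the moment at which its call begins: read the wrist's pose just before it. camera_params takes no time and is no camera call.
- hand_in(): hands the job in, once; it reports no verdict.
The state is a dict: "time": time; "joint_pos": joint angles; "qd": joint speeds; "joint_efforts": joint torques, N m; "tool_pos": TCP position; "tcp_rot": TCP orientation; "ft_force": force on the tool from outside, world axes, zero at the start; "wrist_torque": the same for the moment, N m; "finger_gap": finger opening in mm.
Only numpy, scipy, OpenCV 4.12 (cv2) and the standard library are available. Lean on these libraries where they do the work, as an engineer would, in place of code of your own. Each camera call takes 0.05 s, during which the arm holds its last target. There are 200 camera calls.

TASK

Keep the wasps off the sugar: set the hexagonal sugar bowl (do not drop it) upright on the floor of the open wooden box on the tray, then reach under the tray's handle, push the box's lid gently up past upright from behind and let it swing shut by its own weight, without pressing it down. Leave the box where it stands, do not knock the tray's handle, and leave the teapot and the glasses alone.

Things in the scene. Friction and masses are not known exactly. Their poses are not given: they have to be found in the camera images.
- tray: Round copper-look tray, 480 mm across, on a low cedar stand, fixed. Origin on the work surface under the tray's centre; z up. The tray's flat floor lies 60 mm above the origin, its low rim 10 mm higher. x runs from the robot's side to the far side (turned by the tray's yaw).
- handle: The tray's rigid hoop handle; origin and axes as the tray's. Two 24 by 10 mm uprights at y = +-215 mm, joined by a level bar along y (x -12 to +12 mm), underside 340, top 354 mm above the origin. The bar runs above the box's hinge: a gripper pointing straight down cannot follow the lid from behind to upright; one tilted 45 degrees, fingertips down and towards box +x, passes below the bar.
- box: Wooden box, loose on the tray, 1.5 kg: outside 140 (x) by 160 (y) by 80 mm high, walls and floor 8 mm thick, open on top while its lid stands back. Origin: underside, middle of the hinge side, which faces the robot. x points from the hinge side into the box (inner floor x 8 to 132, y -72 to +72, z 8 mm), z up. Hinge line along y at x = 0, z = 80 mm.
- lid (a joint): Angle of the box's lid: 0 shut, 1.57 upright, 2.0 leaning back to the robot on its stop, as at the start. Board 140 mm from hinge to edge, 160 wide, 10 thick, 0.3 kg. Damped hinge, slight friction: short of upright it falls back, below about 1.4 it swings shut itself in about 3 s. The outer face, to be pushed, faces the robot; pushed slowly 70 mm above the hinge it takes 2 to 4 N; fast, far more.
- lid_edge (a point): Middle of the lid's free edge, 140 mm from the hinge.
- bowl: Hexagonal white ceramic sugar bowl, closed top, 0.2 kg: straight six-sided body 48 mm high, 56 mm across flats, 65 mm across corners; a low dome and knob reach 63 mm. Origin at the centre of its underside, z up; its x axis, and the directions 60 degrees apart from it, are square to the flats. Stands on the tray beside the box, left or right.
- glass1: Etched straight tea glass, 66 mm across the rim, 85 mm high, stands beside the box on the other side from the bowl. Origin at the centre of its underside.
- glass2: A second such glass, on the robot's side of the handle. Origin at the centre of its underside.
- teapot: Empty steel teapot, 110 mm body, 108 mm high, spout to its -x (reaches 95 mm from the axis), handle to its +x (85 mm), on the robot's side of the handle. Origin at the centre of its underside.
Things that resemble listed ones, but are neither listed nor needed, are in the scene too. What is shaped like the bowl but red or yellow is not meant. Of the things that look like the box, the larger one is meant.

How it is judged:
By the outcome, as a careful person would: the job done as asked, in the order asked, and still so for the second after the job is handed in, with the robot touching nothing.
It also fails if it takes over 64 s, if anything falls off the work surface, if the arm or the gripper's body presses on something with over 40 N, if the wrist force passes 120 N, or if a joint passes its speed limit or range.

## Working session

There is one attempt and no reset: what is moved stays moved. The work goes in short steps, Python scripts to look and compute and a tool call to move; the robot and the scene stay as the last step left them, time stands still between calls to the robot, and variables do not carry over. Pictures are saved under pics/ and viewed, about 8 in all and at most 12, crops included, and the job is handed in when it is done.

Besides the shell and the picture viewer there is one more tool, called after "Emit:" as name([rows], argument=value, ...), one row to a line, values as JSON. servo_tool: Moves the arm, as the interface text tells. Its arguments: {"type":"object","properties":{"motion":{"type":"array"},"force":{"type":"number"}},"required":["motion"]}

```bash
mkdir -p pics; ls; python3 - <<'E'
from bench import *
import cv2,numpy as np
for n in ("scene","side"):
    cv2.imwrite(f"pics/{n}0.png",snapshot(n)); p=camera_params(n); print(n,p['fx'],p['cx'],p['cy'],np.round(-np.array(p['R']).T@p['t']),np.round(p['R'],3).tolist())
print(camera_params("wrist"),hold_point_z,sense())
E
```

```text
pics
scene 455.14978674415863 279.6921966852464 203.12581687514745 [1243. -116.  987.] [[0.122, 0.993, -0.006], [0.773, -0.098, -0.627], [-0.623, 0.072, -0.779]]
side 542.8597107199454 282.31729989907785 211.49081134169867 [ 606. -577. 1000.] [[0.996, 0.094, -0.003], [0.079, -0.849, -0.523], [-0.052, 0.52, -0.852]]
{'fx': 325.19226210127806, 'fy': 325.19226210127806, 'cx': 276.597160176058, 'cy': 205.05737141232123, 'tool_from_camera': array([[-2.63751991e-04, -9.57730832e-01, -2.87665749e-01,
         7.26071279e+01],
       [ 9.99999628e-01, -1.65044726e-05, -8.61920652e-04,
        -1.29626089e+00],
       [ 8.20740212e-04, -2.87665870e-01,  9.57730481e-01,
        -1.42126921e+02],
       [ 0.00000000e+00,  0.00000000e+00,  0.00000000e+00,
         1.00000000e+00]])} 18.700000000000003 {'time': 0.1, 'joint_pos': array([ 6.02511445e+01,  7.51140186e+00,  8.53250173e+01,  1.98319255e-03,
        8.72620696e+01, -4.89450758e+00]), 'qd': array([-0.00400029, -0.08167885, -0.1012102 ,  0.07083946, -0.02401838,
        0.00208955]), 'joint_efforts': array([ 2.87413604e-04, -5.70961046e+01, -5.01934254e+01, -2.94376532e-04,
        8.27624666e-03, -2.08060368e-05]), 'tool_pos': array([251.91490119, 543.98989119, 230.32391269]), 'tcp_rot': array([-1.79902039e+02, -1.03767350e-02,  1.55145547e+02]), 'ft_force': array([-0.7121166 , -0.63030205,  0.72365199]), 'wrist_torque': array([ 0.00572232,  0.04707794, -0.0573033 ]), 'finger_gap': 85.62067857678335}
```

View pics/scene0.png

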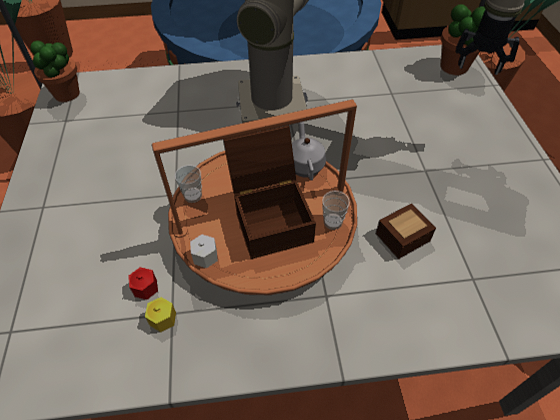

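View pics/side0.png

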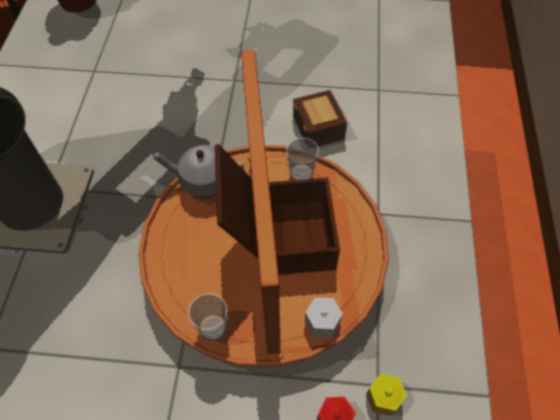

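The white bowl is at scene (203,250) and side (323,314). The open box is at scene (272,217), under the bar. glass1 is on the box's left (+y) side, and glass2 and the teapot are behind the handle. I'll zoom in to pick corners.

```bash
python3 - <<'E'
import cv2,numpy as np
a=cv2.imread("pics/scene0.png")[95:295,150:370]; b=cv2.imread("pics/side0.png")[135:345,180:390]
def p(c): 
    c=cv2.resize(c,None,fx=1.9*200/max(c.shape[:2])*1.0*1.05,fy=1.9*200/max(c.shape[:2])*1.05,interpolation=cv2.INTER_CUBIC); return cv2.convertScaleAbs(c,alpha=1.6,beta=20)
A,B=p(a),p(b);print(A.shape,B.shape)
H=max(A.shape[0],B.shape[0]);o=np.zeros((H,A.shape[1]+B.shape[1],3),np.uint8);o[:A.shape[0],:A.shape[1]]=A;o[:B.shape[0],A.shape[1]:]=B
cv2.imwrite("pics/crop1.png",o)
E
```

```text
(363, 399, 3) (399, 399, 3)
```

View pics/crop1.png

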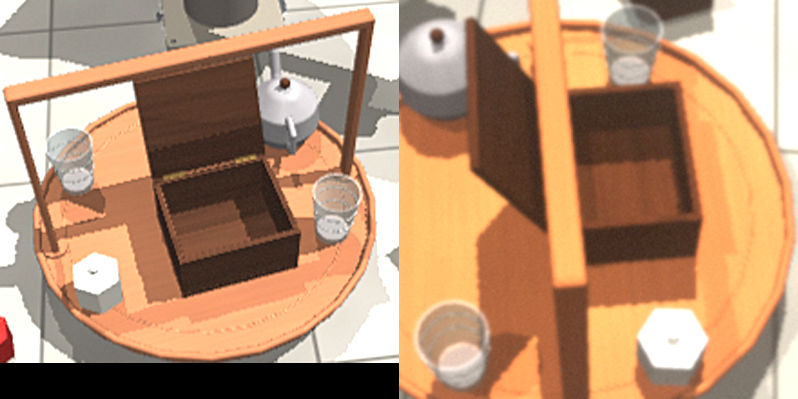

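```bash
cat > h.py <<'E'
from bench import *
import numpy as np, cv2
from scipy.optimize import least_squares
from scipy.spatial.transform import Rotation as Ro
C={n:camera_params(n) for n in("scene","side","wrist")}
def proj(n,X):
    c=C[n];q=np.atleast_2d(X)@np.array(c['R']).T+c['t'];return np.c_[c['fx']*q[:,0]/q[:,2]+c['cx'],c['fy']*q[:,1]/q[:,2]+c['cy']]
def wpose():
    s=sense();return Ro.from_euler('xyz',s['tcp_rot'],degrees=True).as_matrix(),s['tool_pos']
def wproj(X,pose):
    R,p=pose;T=C['wrist']['tool_from_camera'];t=(np.atleast_2d(X)-p)@R
    q=(t-T[:3,3])@T[:3,:3];r=np.hypot(q[:,0],q[:,1]);th=np.arctan2(r,q[:,2]);f=C['wrist']['fx']
    return np.c_[C['wrist']['cx']+f*th*q[:,0]/r,C['wrist']['cy']+f*th*q[:,1]/r]
def pts(p,L):  # p=x,y,yawdeg
    L=np.atleast_2d(np.array(L,float));a=np.radians(p[2]);c,s=np.cos(a),np.sin(a)
    return np.c_[p[0]+c*L[:,0]-s*L[:,1],p[1]+s*L[:,0]+c*L[:,1],L[:,2]]
E
python3 - <<'E'
from h import *
sc=lambda l:np.array(l)/1.8136+[150,95]
sd=lambda l:(np.array(l)-[399,0])/1.9+[180,135]
def fit(Ls,Us,Ld,Ud,x0):
    f=lambda p:np.r_[(proj("scene",pts(p,Ls))-Us).ravel(),(proj("side",pts(p,Ld))-Ud).ravel()]
    r=least_squares(f,x0,loss='soft_l1');print(np.round(r.x,1),np.round(f(r.x),1));return r.x
bx=fit([[140,-80,140],[140,80,140],[0,-80,140],[0,80,140],[140,-80,60],[140,80,60]],sc([[178,259],[298,233],[156,183],[267,158],[185,296],[297,268]]),
 [[140,80,140],[140,-80,140],[140,-80,60]],sd([[681,83],[701,216],[697,258]]),[600,0,0])
tr=fit([[0,-218,347],[0,218,347]],[[156,147],[354,107]],[[0,218,354],[0,-218,354]],[[249,52],[268,283]],[600,0,0])
bw=fit([[0,0,123]],sc([[93,270]]),[[0,0,123]],sd([[674,341]]),[700,-150,0])
g2=fit([[0,0,60]],sc([[77,187]]),[[0,0,60]],sd([[463,365]]),[500,-150,0])
g1=fit([[0,0,60]],sc([[332,235]]),[[0,0,60]],sd([[628,75]]),[500,-150,0])
d=lambda p:pts([0,0,-bx[2]],[[p[0]-bx[0],p[1]-bx[1],0]]).round()
print("in box frame: tray,bowl,g2,g1",d(tr),d(bw),d(g2),d(g1))
E
```

```text
[510.8 -65.1   9.3] [-0.1  2.   1.2  0.  -1.7 -1.9 -0.1 -2.1 -1.9  0.5 -0.1  0.1  0.8 -2.6
  0.3  0.8 -1.2 -1.9]
[518.9 -77.6  10.4] [-3.   0.8  0.  -1.8  0.4 -3.  -0.2 -0.1]
[ 644.2 -237.2    0. ] [-4.  -0.9  0.6 -0.9]
[ 449.7 -257.3    0. ] [ 0.  -1.8  0.5  0.2]
[580.5  93.6   0. ] [-0.7 -2.3  1.1 -0.5]
in box frame: tray,bowl,g2,g1 [[  6. -14.   0.]] [[ 104. -191.    0.]] [[ -91. -180.    0.]] [[ 94. 145.   0.]]
```

```bash
cat >> h.py <<'E'
def down(yaw,tilt=0): # tilt: fingertips swing towards +heading (tool x dir when yaw), deg
    return (Ro.from_euler('z',yaw,degrees=True)*Ro.from_euler('y',-tilt,degrees=True)*Ro.from_euler('x',180,degrees=True))
def rows(P,R,n,gap,pose=None):
    R0,p0=pose or wpose();R0=Ro.from_matrix(R0);d=(R0.inv()*R).as_rotvec();st=(np.array(P)-p0)/n
    print(f"n={n} dist/row {np.linalg.norm(st):.1f} rot/row {np.degrees(np.linalg.norm(d))/n:.2f}")
    out=[]
    for k in range(n):
        Rk=R0*Ro.from_rotvec(d*k/n);s=Rk.inv().apply(st)
        out.append([gap]+[round(float(v),1) for v in s]+[round(float(v),3) for v in d/n])
    for o in out: print(o,end=',')
    print();return R.as_matrix(),np.array(P)
E
python3 - <<'E'
from h import *
po=rows([285,470,430],down(141),5,85)
rows([640,-235,430],down(9),20,85,po)
E
```

```text
n=5 dist/row 43.1 rot/row 2.83
[85, -12.2, -10.7, -39.9, -0.0, 0.0, 0.049],[85, -12.7, -10.1, -39.9, -0.0, 0.0, 0.049],[85, -13.2, -9.4, -39.9, -0.0, 0.0, 0.049],[85, -13.7, -8.8, -39.9, -0.0, 0.0, 0.049],[85, -14.1, -8.1, -39.9, -0.0, 0.0, 0.049],
n=20 dist/row 39.5 rot/row 6.60
[85, -36.0, -16.2, -0.0, -0.0, -0.0, 0.115],[85, -37.6, -12.0, -0.0, -0.0, -0.0, 0.115],[85, -38.7, -7.6, -0.0, -0.0, -0.0, 0.115],[85, -39.3, -3.1, -0.0, -0.0, -0.0, 0.115],[85, -39.4, 1.5, 0.0, -0.0, -0.0, 0.115],[85, -39.0, 6.0, 0.0, -0.0, -0.0, 0.115],[85, -38.1, 10.4, 0.0, -0.0, -0.0, 0.115],[85, -36.6, 14.7, 0.0, -0.0, -0.0, 0.115],[85, -34.7, 18.8, 0.0, -0.0, -0.0, 0.115],[85, -32.3, 22.7, 0.0, -0.0, -0.0, 0.115],[85, -29.5, 26.3, 0.0, -0.0, -0.0, 0.115],[85, -26.2, 29.5, 0.0, -0.0, -0.0, 0.115],[85, -22.7, 32.3, 0.0, -0.0, -0.0, 0.115],[85, -18.8, 34.7, 0.0, -0.0, -0.0, 0.115],[85, -14.7, 36.6, 0.0, -0.0, -0.0, 0.115],[85, -10.4, 38.1, 0.0, -0.0, -0.0, 0.115],[85, -6.0, 39.0, 0.0, -0.0, -0.0, 0.115],[85, -1.4, 39.4, 0.0, -0.0, -0.0, 0.115],[85, 3.1, 39.3, 0.0, -0.0, -0.0, 0.115],[85, 7.6, 38.7, 0.0, -0.0, -0.0, 0.115],
```

Emit:
servo_tool([
  [85,-12,-11,-40,0,0,0.05],
  [85,-13,-10,-40,0,0,0.05],
  [85,-13,-9,-40,0,0,0.05],
  [85,-14,-9,-40,0,0,0.05],
  [85,-14,-8,-40,0,0,0.05],
  [85,-36,-16,0,0,0,0.115],
  [85,-38,-12,0,0,0,0.115],
  [85,-39,-8,0,0,0,0.115],
  [85,-39,-3,0,0,0,0.115],
  [85,-39,2,0,0,0,0.115],
])

```text
time: 1.1
tool_pos: [371.4, 285.9, 433.4]
tcp_rot: [-179.5, 0.5, 106.6]
ft_force: [1.2, -0.2, 0.3]
finger_gap: 85.0
```

Emit:
servo_tool([
  [85,-39,6,0,0,0,0.115],
  [85,-38,10,0,0,0,0.115],
  [85,-37,15,0,0,0,0.115],
  [85,-35,19,0,0,0,0.115],
  [85,-32,23,0,0,0,0.115],
  [85,-30,26,0,0,0,0.115],
  [85,-26,30,0,0,0,0.115],
  [85,-23,32,0,0,0,0.115],
  [85,-19,35,0,0,0,0.115],
  [85,-15,37,0,0,0,0.115],
])

```text
time: 2.1
tool_pos: [535.8, -92.4, 432.8]
tcp_rot: [179.9, 0.9, 37.9]
ft_force: [0.5, 0.2, 0.4]
finger_gap: 85.2
```

```bash
python3 - <<'E'
from h import *
s=sense();print(s['joint_pos'].round(2),s['tool_pos'].round(1))
q=np.radians(s['joint_pos']);r=np.hypot(*s['tool_pos'][:2])
q0=np.radians([7.511,85.325]);r0=np.hypot(251.9,544.0)
A=[[np.sin(q0[0]),np.sin(q0.sum())],[np.sin(q[1]),np.sin(q[1]+q[2])]]
L=np.linalg.solve(A,[r0,r]);print("L1,L2",L)
for a,z in((q0,230.3),(q[1:3],s['tool_pos'][2])): print("h-d",z-L[0]*np.cos(a[0])-L[1]*np.cos(a.sum()))
po=rows([625,-215,430],down(9),4,85)
E
```

```text
[-14.65  -0.18  72.39  -0.84 108.23  37.15] [535.8 -92.4 432.8]
L1,L2 [217.57775102 571.75036948]
h-d 42.877793968696835
h-d 40.60642102289211
n=4 dist/row 37.9 rot/row 7.24
[85, -1.3, 37.9, 0.8, 0.002, 0.004, 0.126],[85, 3.5, 37.7, 0.8, 0.002, 0.004, 0.126],[85, 8.2, 37.0, 0.7, 0.002, 0.004, 0.126],[85, 12.8, 35.7, 0.7, 0.002, 0.004, 0.126],
```

Emit:
servo_tool([
  [85,-1,38,1,0,0,0.126],
  [85,4,38,1,0,0,0.126],
  [85,8,37,1,0,0,0.126],
  [85,13,36,1,0,0,0.126],
  [85,17,17,30,0,0,0],
  [85,0,0,30,0,0,0],
  [85,0,0,20,0,0,0],
  [85,0,0,0,0,0,0],
])

```text
time: 2.9
tool_pos: [645.9, -245.1, 337.7]
tcp_rot: [179.7, 1.2, 7.1]
ft_force: [-0.8, -0.1, -0.8]
finger_gap: 85.1
```

```bash
python3 - <<'E'
from h import *
s=sense();print(s['joint_pos'].round(2),s['tool_pos'].round(1),s['tcp_rot'].round(1))
pose=wpose();im=snapshot("wrist");sd=snapshot("side")
print(wproj([[644,-237,123],[644,-237,60]],pose).round(), wproj(pts([510.8,-65.1,9.3],[[0,-80,140],[140,-80,140],[140,80,140],[140,-80,60]]),pose).round())
cv2.imwrite("pics/w1.png",np.hstack([im,sd])[:, :].copy()); cv2.imwrite("pics/w1s.png",cv2.resize(np.hstack([im,sd[:,150:390]]),None,fx=1.0,fy=1.0))
Q=[([7.511,85.325],np.hypot(251.9,544),230.3),([-.18,72.39],543.7,432.8),(s['joint_pos'][1:3],np.hypot(*s['tool_pos'][:2]),s['tool_pos'][2])]
def f(v):
    o=[]
    for q,r,z in Q:
        a,b=np.radians(q[0]),np.radians(q[0]+q[1]);o+=[v[0]*np.sin(a)+v[1]*np.sin(b)+v[2]-r,v[0]*np.cos(a)+v[1]*np.cos(b)+v[3]-z]
    return o
r=least_squares(f,[400,550,0,0]);print(r.x,r.fun)
E
```

```text
[-24.55  22.22  57.04  -0.93 101.6   58.2 ] [ 645.9 -245.1  337.7] [179.7   1.2   7.1]
[[267. 172.]
 [268. 162.]] [[179. 264.]
 [163. 149.]
 [ 50. 161.]
 [183. 140.]]
[350.84470931 554.97190874   9.52322931 -89.40217759] [10.18551286  0.67368084 -6.84431172 -1.79911941 -3.34120114  1.12543859]
```

View pics/w1s.png

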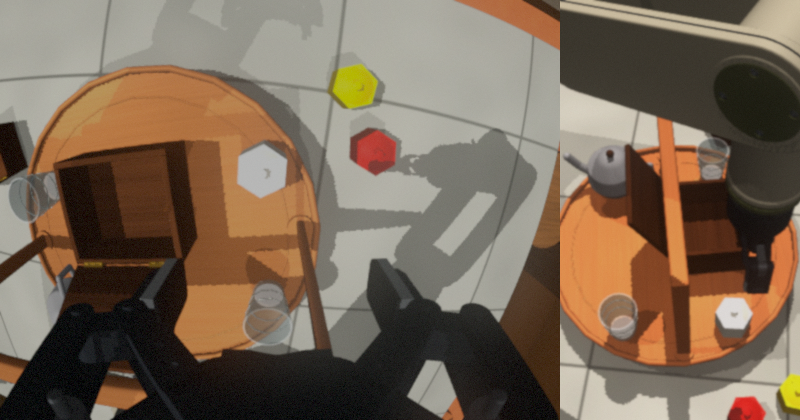

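```bash
python3 - <<'E'
from h import *
im=cv2.imread("pics/w1.png")[:,:560];R,p=wpose();pose=(R,p)
n=p-np.array([0,0,0])
u=np.array([-np.sin(np.radians(24.55)),-np.cos(np.radians(24.55)),0])*0
side=np.array([-np.sin(np.radians(-24.55))*-1,-np.cos(np.radians(24.55)),0]) # right of radial
for d in(250,280,310,340,370):
    for off in (45,65): print(d,off,proj("side",p-R[:,2]*d+side*off).round().tolist())
hs=cv2.cvtColor(im,cv2.COLOR_BGR2HSV);m=((hs[...,1]<40)&(hs[...,2]>110)).astype(np.uint8);w=np.zeros_like(m);w[125:215,225:305]=1;m&=w
k,l,st,_=cv2.connectedComponentsWithStats(m);i=1+np.argmax(st[1:,4]);m=(l==i).astype(np.uint8);print(st[i])
a=np.radians(30+60*np.arange(6));H=np.c_[32.3*np.cos(a),32.3*np.sin(a)]
L=np.vstack([np.c_[H,0*a+60],np.c_[H,0*a+108]])
def cost(v):
    q=np.zeros(m.shape,np.uint8);cv2.fillConvexPoly(q,cv2.convexHull(np.round(wproj(pts(v,L),pose)*16).astype(np.int32)),1,shift=4);return (q^m).sum()
from scipy.optimize import minimize
best=min((minimize(cost,[644,-237,y],method='Nelder-Mead',options=dict(initial_simplex=[[644,-237,y],[650,-237,y],[644,-231,y],[644,-237,y+8]])) for y in(-20,0,20)),key=lambda r:r.fun)
print(best.x,best.fun,m.sum())
E
```

```text
250 45 [[342.0, 175.0]]
250 65 [[332.0, 190.0]]
280 45 [[345.0, 154.0]]
280 65 [[335.0, 171.0]]
310 45 [[350.0, 132.0]]
310 65 [[339.0, 149.0]]
340 45 [[354.0, 107.0]]
340 65 [[342.0, 124.0]]
370 45 [[359.0, 78.0]]
370 65 [[347.0, 96.0]]
[ 238  142   49   56 2008]
[ 640.88197213 -231.28131757  -25.3542139 ] 166.0 2008
```

```bash
python3 - <<'E'
from h import *
po=rows([642,-234,140],down(4.6),6,85)
rows([642,-234,72],down(4.6),4,85,po)
E
```

```text
n=6 dist/row 33.7 rot/row 0.45
[85, 0.0, -2.2, 33.7, 0.001, 0.003, 0.007],[85, -0.1, -2.2, 33.7, 0.001, 0.003, 0.007],[85, -0.2, -2.1, 33.7, 0.001, 0.003, 0.007],[85, -0.3, -2.1, 33.7, 0.001, 0.003, 0.007],[85, -0.4, -2.0, 33.7, 0.001, 0.003, 0.007],[85, -0.5, -2.0, 33.7, 0.001, 0.003, 0.007],
n=4 dist/row 17.0 rot/row 0.00
[85, 0.0, -0.0, 17.0, 0.0, -0.0, 0.0],[85, 0.0, -0.0, 17.0, 0.0, -0.0, 0.0],[85, 0.0, -0.0, 17.0, 0.0, -0.0, 0.0],[85, -0.0, -0.0, 17.0, 0.0, -0.0, 0.0],
```

Emit:
servo_tool([
  [85,0,-2,34,0.001,0.003,0.007],
  [85,0,-2,34,0.001,0.003,0.007],
  [85,0,-2,34,0.001,0.003,0.007],
  [85,0,-2,34,0.001,0.003,0.007],
  [85,0,-2,34,0.001,0.003,0.007],
  [85,0,-2,30,0.001,0.003,0.007],
  [85,0,0,0,0,0,0],
])

```text
time: 3.7
tool_pos: [654.0, -236.5, 158.3]
tcp_rot: [179.0, -1.7, 4.8]
ft_force: [-1.2, 0.5, -1.1]
finger_gap: 84.9
```

```bash
python3 - <<'E'
from h import *
pose=wpose();im=snapshot("wrist");cv2.imwrite("pics/w2.png",im)
print(pose[1].round(1),sense()['tcp_rot'].round(1),wproj([[642,-234,123],[644,-237,123]],pose).round())
rows([642,-234,72],down(4.6),4,85)
E
```

```text
[ 654.  -236.5  158.3] [178.9  -1.9   4.8] [[267. 257.]
 [272. 254.]]
n=4 dist/row 22.7 rot/row 0.55
[85, -4.0, -1.5, 22.3, 0.005, -0.008, 0.001],[85, -3.8, -1.4, 22.3, 0.005, -0.008, 0.001],[85, -3.6, -1.3, 22.4, 0.005, -0.008, 0.001],[85, -3.5, -1.2, 22.4, 0.005, -0.008, 0.001],
```

View pics/w2.png

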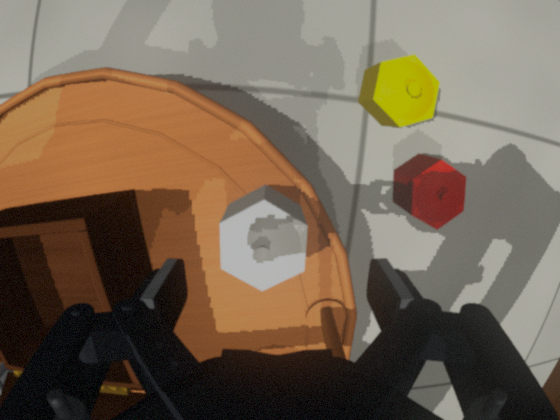

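```bash
cat >> h.py <<'E'
def fitbowl(im,pose,win,x0):
    from scipy.optimize import minimize
    hs=cv2.cvtColor(im,cv2.COLOR_BGR2HSV);m=((hs[...,1]<50)&(hs[...,2]>90)).astype(np.uint8);w=np.zeros_like(m);w[win[0]:win[1],win[2]:win[3]]=1;m&=w
    c,_=cv2.findContours(m,cv2.RETR_EXTERNAL,cv2.CHAIN_APPROX_NONE);c=max(c,key=cv2.contourArea);m[:]=0;cv2.fillConvexPoly(m,cv2.convexHull(c),1)
    a=np.radians(30+60*np.arange(6));H=np.c_[32.3*np.cos(a),32.3*np.sin(a)];L=np.vstack([np.c_[H,0*a+60],np.c_[H,0*a+108]])
    def cost(v):
        q=np.zeros(m.shape,np.uint8);cv2.fillConvexPoly(q,cv2.convexHull(np.round(wproj(pts(v,L),pose)*16).astype(np.int32)),1,shift=4);return (q^m).sum()
    b=min((minimize(cost,[*x0,y],method='Nelder-Mead',options=dict(initial_simplex=[[*x0,y],[x0[0]+6,x0[1],y],[x0[0],x0[1]+6,y],[*x0,y+8]])) for y in(-40,-20,0,20)),key=lambda r:r.fun)
    return b.x,b.fun,m.sum(),cv2.boundingRect(c)
E
python3 - <<'E'
from h import *
pose=wpose();im=cv2.imread("pics/w2.png")
v=fitbowl(im,pose,(175,300,210,315),[645,-233]);print(v)
t=np.array(v[0][:2]);print(wproj([*t,120],pose),wproj([*t,123],pose))
rows([*t,74],down(4.6),5,85)
E
```

```text
(array([ 641.65537758, -231.67049728,  -26.91190837]), np.float64(101.0), np.uint64(7040), (220, 186, 87, 105))
[[262.05963877 255.39475352]] [[261.95134495 257.35919743]]
n=5 dist/row 17.8 rot/row 0.44
[85, -3.2, -1.7, 17.4, 0.004, -0.007, 0.001],[85, -3.1, -1.6, 17.4, 0.004, -0.007, 0.001],[85, -3.0, -1.5, 17.5, 0.004, -0.007, 0.001],[85, -2.9, -1.5, 17.5, 0.004, -0.007, 0.001],[85, -2.8, -1.4, 17.5, 0.004, -0.007, 0.001],
```

Emit:
servo_tool([
  [85,-6,-3,5,0.01,-0.015,-0.01],
  [85,-5,-3,15,0.01,-0.015,-0.01],
  [85,-2,-1,18,0,0,0],
  [85,0,0,15,0,0,0],
  [85,0,0,0,0,0,0],
])

```text
time: 4.25
tool_pos: [646.6, -233.4, 115.2]
tcp_rot: [179.7, -0.7, 6.1]
ft_force: [-0.2, 0.1, -1.1]
finger_gap: 85.1
```

Emit:
servo_tool([
  [85,-5,-2,6,0,-0.005,0.04],
  [85,-2,-1,14,0,0,0.02],
  [85,0,0,14,0,0,0],
  [85,0,0,10,0,0,0],
  [85,0,0,0,0,0,0],
])

```text
time: 4.75
tool_pos: [639.0, -231.1, 66.2]
tcp_rot: [179.8, -0.3, 2.6]
ft_force: [-0.3, 0.0, 0.5]
finger_gap: 85.1
```

Emit:
servo_tool([
  [85,2,0,-8,0,0,0],
  [85,0,0,0,0,0,0],
  [65,0,0,0,0,0,0],
  [50,0,0,0,0,0,0],
  [50,0,0,0,0,0,0],
  [50,0,0,0,0,0,0],
  [50,0,0,0,0,0,0],
], force=35)

```text
time: 5.45
tool_pos: [642.6, -231.5, 77.0]
tcp_rot: [179.7, -0.5, 2.7]
ft_force: [0.1, 0.8, -1.4]
finger_gap: 55.8
```

```bash
python3 - <<'E'
from h import *
po=rows([642,-231,240],down(2.7),6,50)
rows(pts([510.8,-65.1,9.3],[[88,0,240]])[0],down(9.3),7,50,po)
E
```

```text
n=6 dist/row 27.2 rot/row 0.10
[50, 0.2, 0.1, -27.2, 0.001, -0.001, -0.0],[50, 0.1, 0.0, -27.2, 0.001, -0.001, -0.0],[50, 0.1, 0.0, -27.2, 0.001, -0.001, -0.0],[50, 0.0, -0.0, -27.2, 0.001, -0.001, -0.0],[50, -0.0, -0.0, -27.2, 0.001, -0.001, -0.0],[50, -0.0, -0.1, -27.2, 0.001, -0.001, -0.0],
n=7 dist/row 26.5 rot/row 0.94
[50, -5.1, -26.0, -0.0, -0.0, 0.0, -0.016],[50, -4.7, -26.1, -0.0, -0.0, 0.0, -0.016],[50, -4.3, -26.2, -0.0, -0.0, 0.0, -0.016],[50, -3.8, -26.2, -0.0, -0.0, 0.0, -0.016],[50, -3.4, -26.3, -0.0, -0.0, 0.0, -0.016],[50, -3.0, -26.3, -0.0, -0.0, 0.0, -0.016],[50, -2.5, -26.4, -0.0, -0.0, 0.0, -0.016],
```

Emit:
servo_tool([
  [50,0,0,-15,0,0,0],
  [50,0,0,-28,0,0,0],
  [50,0,0,-28,0,0,0],
  [50,0,0,-28,0,0,0],
  [50,0,0,-28,0,0,0],
  [50,0,0,-25,0,0,0],
  [50,0,0,0,0,0,0],
])

```text
time: 6.15
tool_pos: [639.4, -230.2, 237.8]
tcp_rot: [179.8, -0.3, 2.7]
ft_force: [0.2, -0.8, -0.7]
finger_gap: 55.6
```

Emit:
servo_tool([
  [50,-4,-26,0,0,0,-0.016],
  [50,-4,-26,0,0,0,-0.016],
  [50,-4,-26,0,0,0,-0.016],
  [50,-4,-26,0,0,0,-0.016],
  [50,-3,-26,0,0,0,-0.016],
  [50,-3,-26,0,0,0,-0.016],
  [50,-2,-20,0,0,0,-0.016],
  [50,0,0,0,0,0,0],
])

```text
time: 6.95
tool_pos: [593.9, -51.5, 229.3]
tcp_rot: [179.9, 0.1, 9.2]
ft_force: [0.2, -0.4, -2.4]
finger_gap: 55.6
```

```bash
python3 - <<'E'
from h import *
pose=wpose();im=snapshot("wrist");print(pose[1].round(1),sense()['tcp_rot'].round(1),sense()['finger_gap'])
b=[510.8,-65.1,9.3]
for c in wproj(pts(b,[[0,-80,140],[140,-80,140],[140,80,140],[0,80,140],[132,-72,140],[132,72,140],[132,-72,68],[132,72,68]]),pose).round().astype(int):
    cv2.circle(im,tuple(int(x) for x in c),3,(0,255,0),1)
cv2.imwrite("pics/w3.png",cv2.convertScaleAbs(im,alpha=1.4,beta=10))
E
```

```text
[593.9 -51.5 229.3] [1.798e+02 1.000e-01 9.100e+00] 55.44823105827396
```

View pics/w3.png

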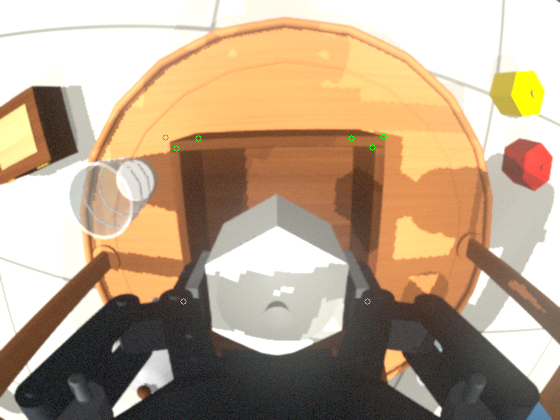

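The bowl is held square above the box. The box rim appears about 4 mm to the -y side of my estimate, with its far edge at row 133 and its sides at columns 173 and 386. I'll shift by that and go down.

Emit:
servo_tool([
  [50,3,2,15,0,0,0],
  [50,1,1,25,0,0,0],
  [50,0,0,25,0,0,0],
  [50,0,0,20,0,0,0],
  [50,0,0,15,0,0,0],
  [50,0,0,0,0,0,0],
])

```text
time: 7.6
tool_pos: [597.7, -61.5, 117.6]
tcp_rot: [179.8, 0.3, 8.8]
ft_force: [-1.5, -0.0, -1.9]
finger_gap: 55.4
```

Emit:
servo_tool([
  [50,2,-5,5,0,0,0],
  [50,0,-2,8,0,0,0],
  [50,0,0,7,0,0,0],
  [50,0,0,0,0,0,0],
])

```text
time: 8.0
tool_pos: [599.1, -55.6, 95.8]
tcp_rot: [179.8, 0.3, 8.6]
ft_force: [-0.3, -0.1, -1.6]
finger_gap: 55.6
```

Emit:
servo_tool([
  [50,0,0,4,0,0,0],
  [50,0,0,3,0,0,0],
  [50,0,0,2,0,0,0],
  [50,0,0,0,0,0,0],
])

```text
time: 8.4
tool_pos: [600.3, -55.7, 87.7]
tcp_rot: [179.7, 0.2, 8.6]
ft_force: [-0.4, -0.1, -2.4]
finger_gap: 55.1
```

Emit:
servo_tool([
  [50,0,0,1.5,0,0,0],
  [50,0,0,1,0,0,0],
  [50,0,0,0,0,0,0],
])

```text
time: 8.7
tool_pos: [600.7, -55.8, 85.6]
tcp_rot: [179.7, 0.1, 8.6]
ft_force: [0.3, -0.4, -1.3]
finger_gap: 55.6
```

Emit:
servo_tool([
  [50,-0.5,0,1.2,0,0,0],
  [50,0,0,1,0,0,0],
  [50,0,0,0,0,0,0],
])

```text
time: 9.0
tool_pos: [600.7, -55.9, 85.2]
tcp_rot: [179.7, 0.0, 8.6]
ft_force: [0.4, -0.8, -2.2]
finger_gap: 55.7
```

Emit:
servo_tool([
  [50,0,0,1,0,0,0],
  [50,0,0,1,0,0,0],
  [50,0,0,0,0,0,0],
])

```text
time: 9.3
tool_pos: [601.0, -56.0, 85.0]
tcp_rot: [179.7, -0.0, 8.7]
ft_force: [0.6, 0.5, -1.4]
finger_gap: 55.1
```

Emit:
servo_tool([
  [50,-0.5,0,2.5,0,0,0],
  [50,0,0,0,0,0,0],
])

```text
time: 9.5
tool_pos: [601.5, -56.1, 85.3]
tcp_rot: [179.6, -0.1, 8.7]
ft_force: [0.0, -0.1, -2.5]
finger_gap: 55.6
```

Emit:
servo_tool([
  [50,-1,0,3,0,0,0],
  [50,-1,0,3,0,0,0],
])

```text
time: 9.7
tool_pos: [601.7, -56.3, 84.6]
tcp_rot: [179.6, -0.4, 8.7]
ft_force: [-13.0, 3.3, 27.9]
finger_gap: 55.3
```

```bash
python3 - <<'E'
from h import *
s=sense();print(s['tool_pos'],s['ft_force'],s['wrist_torque'])
cv2.imwrite("pics/sd2.png",snapshot("side"));cv2.imwrite("pics/sc2.png",snapshot("scene"))
a=cv2.imread("pics/sc2.png")[95:295,150:370];b=cv2.imread("pics/sd2.png")[135:345,180:390]
cv2.imwrite("pics/crop2.png",cv2.convertScaleAbs(np.hstack([cv2.resize(a,(400,364),interpolation=2),cv2.resize(b,(364,364),interpolation=2)]),alpha=1.5,beta=20))
E
```

```text
[601.68449062 -56.27011135  84.55744744] [-12.95261952   3.33999798  27.861058  ] [1.0640617  2.11445951 0.10756406]
```

View pics/crop2.png

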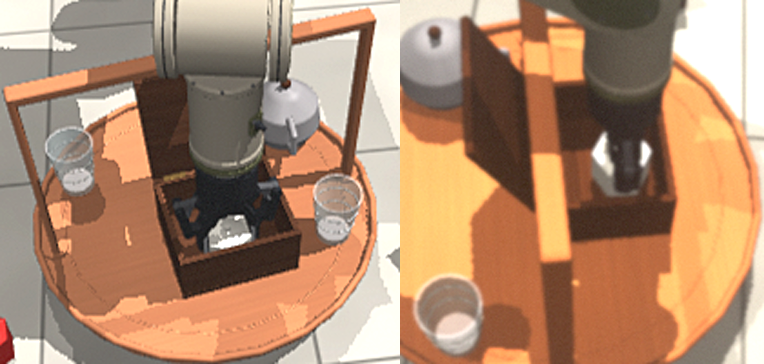

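The bowl is standing on the box floor (contact felt, z 84.6). I'll relax and release.

Emit:
servo_tool([
  [50,0,0,0,0,0,0],
  [57,0,0,0,0,0,0],
  [62,0,0,0,0,0,0],
  [72,0,0,0,0,0,0],
  [76,0,0,0,0,0,0],
  [76,0,0,0,0,0,0],
])

```text
time: 10.4
tool_pos: [601.7, -56.4, 83.6]
tcp_rot: [179.6, -0.4, 8.7]
ft_force: [0.4, 0.6, -0.1]
finger_gap: 76.0
```

Emit:
servo_tool([
  [76,0,0,-12,0,0.003,0],
  [76,0,0,-30,0,0.003,0],
  [76,0,0,-40,0,0,0],
  [76,0,0,-45,0,0,0],
  [60,0,0,-45,0,0,0],
  [40,0,0,-45,0,0,0],
  [20,0,0,-45,0,0,0],
  [0,0,0,-45,0,0,0],
  [0,0,0,-35,0,0,0],
])

```text
time: 11.3
tool_pos: [592.2, -53.9, 437.0]
tcp_rot: [179.8, -0.3, 8.7]
ft_force: [0.4, -0.2, 0.4]
finger_gap: 2.3
```

```bash
python3 - <<'E'
from h import *
s=sense();print(s['joint_pos'].round(2).tolist(),s['tool_pos'].round(1).tolist(),s['tcp_rot'].round(1),s['finger_gap'])
D=[([60.25,7.511,85.325,0,87.262,-4.89],[251.9,544,230.3]),([-14.65,-.18,72.39,-.84,108.23,37.15],[535.8,-92.4,432.8]),([-24.55,22.22,57.04,-.93,101.6,58.2],[645.9,-245.1,337.7]),(s['joint_pos'],s['tool_pos'])]
def f(v):
    o=[]
    for q,p in D:
        a,b=np.radians(q[1]),np.radians(q[1]+q[2]);c=np.radians(q[1]+q[2]+q[4])
        o+=[v[0]*np.sin(a)+v[1]*np.sin(b)+v[3]*np.sin(c)+v[4]-np.hypot(*p[:2]),v[0]*np.cos(a)+v[1]*np.cos(b)+v[3]*np.cos(c)+v[2]-p[2]]
    return np.r_[o,(v[3]-355)/20,v[4]/20]
r=least_squares(f,[400,550,260,355,0]);print(r.x,r.fun.round(1),[q[1]+q[2]+q[4] for q,p in D])
im=snapshot("wrist");cv2.imwrite("pics/w4.png",im)
E
```

```text
[-10.08, 7.2, 64.27, -0.12, 108.22, 71.22] [592.2, -53.9, 437.0] [179.8  -0.3   8.7] 2.328974026514409
[355.05669018 554.86377394 259.90756089 352.93697418  14.38758322] [14.9  1.2 -4.8 -1.2 -2.3  1.4 -7.8 -1.4 -0.1  0.7] [180.098, 180.44, 180.85999999999999, np.float64(179.69387292365457)]
```

View pics/w4.png

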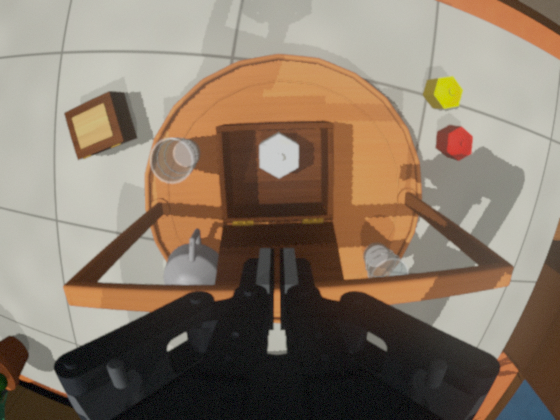

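```bash
cat >> h.py <<'E'
D=[([60.25,7.511,85.325,0,87.262,-4.89],[251.9,544,230.3]),([-14.65,-.18,72.39,-.84,108.23,37.15],[535.8,-92.4,432.8]),([-24.55,22.22,57.04,-.93,101.6,58.2],[645.9,-245.1,337.7]),([-10.08, 7.2, 64.27, -0.12, 108.22, 71.22],[592.2, -53.9, 437.0])]
E
python3 - <<'E'
from h import *
def fk(v,q):
    a,b=np.radians(q[1]),np.radians(q[1]+q[2]);c=np.radians(q[1]+q[2]+q[4])
    return np.array([v[0]*np.sin(a)+v[1]*np.sin(b)+v[3]*np.sin(c)+v[4]*np.cos(b),v[0]*np.cos(a)+v[1]*np.cos(b)+v[3]*np.cos(c)+v[2]-v[4]*np.sin(b)])
def f(v,k=5):
    o=[]
    for q,p in D: o+=list(fk(v,q)-[np.sqrt(np.hypot(*p[:2])**2-50**2),p[2]])
    return np.r_[o,(v[3]-355)/15]
r=least_squares(f,[400,550,260,355,0]);print(r.x.round(1),r.fun.round(1))
v=r.x
for rr,z in((430,250),(460,230),(460,200),(490,230),(510,235)):
  for tilt in(35,45,55):
    W=np.array([rr,z])-v[3]*np.array([np.sin(np.radians(tilt)),-np.cos(np.radians(tilt))])
    d=np.hypot(W[0],W[1]-v[2]);L2=np.hypot(v[1],v[4]);print(rr,z,tilt,W.round(),d.round(),"interior elbow",np.degrees(np.arccos(np.clip((v[0]**2+L2**2-d*d)/(2*v[0]*L2),-1,1))).round(1), "elboff",np.degrees(np.arctan2(v[4],v[1])).round(1))
E
```

```text
[368.6 553.5 309.2 356.3  60.8] [-0.   0.   0.3  0.   0.1 -0.  -0.3 -0.   0.1]
430 250 35 [226. 542.] 324.0 interior elbow 33.9 elboff 6.3
430 250 45 [178. 502.] 262.0 interior elbow 23.3 elboff 6.3
430 250 55 [138. 454.] 200.0 interior elbow 8.7 elboff 6.3
460 230 35 [256. 522.] 333.0 interior elbow 35.2 elboff 6.3
460 230 45 [208. 482.] 270.0 interior elbow 24.8 elboff 6.3
460 230 55 [168. 434.] 210.0 interior elbow 11.7 elboff 6.3
460 200 35 [256. 492.] 314.0 interior elbow 32.2 elboff 6.3
460 200 45 [208. 452.] 252.0 interior elbow 21.4 elboff 6.3
460 200 55 [168. 404.] 193.0 interior elbow 5.6 elboff 6.3
490 230 35 [286. 522.] 356.0 interior elbow 39.0 elboff 6.3
490 230 45 [238. 482.] 294.0 interior elbow 28.9 elboff 6.3
490 230 55 [198. 434.] 234.0 interior elbow 17.7 elboff 6.3
510 235 35 [306. 527.] 375.0 interior elbow 42.0 elboff 6.3
510 235 45 [258. 487.] 313.0 interior elbow 32.1 elboff 6.3
510 235 55 [218. 439.] 254.0 interior elbow 21.7 elboff 6.3
```

```bash
cat >> h.py <<'E'
V=[368.6,553.5,309.2,356.3,60.8]
def ik(P,R):
    M=R.as_matrix() if hasattr(R,'as_matrix') else R
    W=np.array(P)-V[3]*M[:,2];r=np.hypot(W[0],W[1]);j1=np.arctan2(W[1],W[0])-np.arcsin(50/r);x=np.sqrt(r*r-2500);z=W[2]-V[2]
    L2=np.hypot(V[1],V[4]);e=np.arctan2(V[4],V[1]);d=np.hypot(x,z);c=(V[0]**2+L2**2-d*d)/(2*V[0]*L2);I=np.arccos(np.clip(c,-1,1));j3=np.pi-I-e
    j2=np.arctan2(x,z)-np.arccos(np.clip((V[0]**2+d*d-L2**2)/(2*V[0]*d),-1,1))
    R3=Ro.from_euler('ZY',[j1,j2+j3]);q=(R3.inv()*Ro.from_matrix(M)).as_euler('ZYZ')
    a4,a5,a6=np.degrees(q);c=[(a4,a5,a6-90),(a4+180,-a5,a6+90)]
    w=lambda a:(a+180)%360-180
    return np.degrees([j1,j2,j3]).round(1).tolist(),[[round(w(k[0]),1),round(k[1],1),round(w(k[2]),1)] for k in c if k[1]>0]
BX=[513,-68.5,9]
def tiltR(head,t,up=False): # tips down and towards heading; tool x towards robot (camera below) unless up
    h=np.radians(head);t=np.radians(t);z=np.array([np.sin(t)*np.cos(h),np.sin(t)*np.sin(h),-np.cos(t)])
    y=np.array([-np.sin(h),np.cos(h),0]);x=np.cross(y,z)
    if up: x,y=-x,-y
    return Ro.from_matrix(np.c_[x,y,z])
E
python3 - <<'E'
from h import *
print(ik([592.2,-53.9,437],down(8.7)))
for head in(0,9):
  for (x,z,t) in((-95,420,0),(-95,420,25),(-90,225,25),(-90,225,33),(-60,225,35),(-40,230,40),(-15,235,42),(5,235,42)):
    P=pts(BX,[[x,0,z]])[0]
    print(head,x,z,t,ik(P,tiltR(head,t)),ik(P,tiltR(head,t,True))[1])
print(tiltR(9,0).as_euler('xyz',degrees=True),tiltR(9,0,True).as_euler('xyz',degrees=True))
E
```

```text
([-10.0, 7.6, 63.9], [[np.float64(0.0), np.float64(108.6), np.float64(71.3)]])
0 -95 420 0 ([-18.0, -18.9, 90.4], [[np.float64(0.0), np.float64(108.6), np.float64(-108.0)]]) [[np.float64(0.0), np.float64(108.6), np.float64(72.0)]]
0 -95 420 25 ([-27.5, -43.7, 109.9], [[np.float64(11.2), np.float64(91.2), np.float64(-115.0)]]) [[np.float64(11.2), np.float64(91.2), np.float64(65.0)]]
0 -90 225 25 ([-26.9, -48.4, 132.7], [[np.float64(11.5), np.float64(73.4), np.float64(-118.0)]]) [[np.float64(11.5), np.float64(73.4), np.float64(62.0)]]
0 -90 225 33 ([-31.5, -59.3, 140.3], [[np.float64(17.6), np.float64(70.9), np.float64(-123.2)]]) [[np.float64(17.6), np.float64(70.9), np.float64(56.8)]]
0 -60 225 35 ([-28.4, -54.6, 138.9], [[np.float64(17.5), np.float64(65.1), np.float64(-121.4)]]) [[np.float64(17.5), np.float64(65.1), np.float64(58.6)]]
0 -40 230 40 ([-28.3, -56.1, 141.1], [[np.float64(20.5), np.float64(60.2), np.float64(-122.9)]]) [[np.float64(20.5), np.float64(60.2), np.float64(57.1)]]
0 -15 235 42 ([-26.0, -52.2, 139.6], [[np.float64(20.8), np.float64(55.4), np.float64(-122.1)]]) [[
[... 771 characters left out ...]
oat64(24.1), np.float64(74.0), np.float64(41.9)]]
9 -60 225 35 ([-34.0, -50.9, 137.2], [[np.float64(24.9), np.float64(68.6), np.float64(-137.0)]]) [[np.float64(24.9), np.float64(68.6), np.float64(43.0)]]
9 -40 230 40 ([-34.7, -51.8, 139.0], [[np.float64(29.4), np.float64(64.7), np.float64(-139.8)]]) [[np.float64(29.4), np.float64(64.7), np.float64(40.2)]]
9 -15 235 42 ([-32.5, -48.1, 137.6], [[np.float64(30.7), np.float64(60.4), np.float64(-139.7)]]) [[np.float64(30.7), np.float64(60.4), np.float64(40.3)]]
9 5 235 42 ([-29.9, -43.6, 135.2], [[np.float64(30.0), np.float64(57.3), np.float64(-138.3)]]) [[np.float64(30.0), np.float64(57.3), np.float64(41.7)]]
[-180.    0. -171.] [180.   0.   9.]
```

```bash
python3 - <<'E'
from h import *
for head in(12,16):
  for (x,z,t) in((-105,430,0),(-105,430,25),(-95,225,25),(-60,225,29),(-40,230,34),(-15,235,40),(8,235,42)):
    P=pts(BX,[[x,0,z]])[0];a,b=ik(P,tiltR(head,t,True));print(head,x,z,t,P.round(),a,[float(k) for k in b[0]])
po=rows(pts(BX,[[-105,0,430]])[0],tiltR(14,0,True),6,0)
po=rows(po[1],tiltR(14,25,True),4,0,po)
po=rows(pts(BX,[[-95,0,225]])[0],tiltR(14,25,True),6,0,po)
E
```

```text
12 -105 430 0 [409. -85. 430.] [-18.6, -20.0, 90.2] [0.0, 109.9, 59.4]
12 -105 430 25 [409. -85. 430.] [-34.0, -42.2, 108.1] [17.8, 95.9, 48.7]
12 -95 225 25 [419. -83. 225.] [-32.6, -46.1, 131.6] [17.8, 76.8, 44.0]
12 -60 225 29 [454. -78. 225.] [-31.2, -43.3, 131.2] [20.5, 71.2, 43.8]
12 -40 230 34 [473. -75. 230.] [-32.2, -44.2, 132.9] [24.9, 67.6, 41.1]
12 -15 235 40 [498. -71. 235.] [-33.0, -44.6, 134.9] [30.8, 62.7, 37.3]
12 8 235 42 [521. -67. 235.] [-31.4, -41.4, 134.0] [32.5, 58.7, 36.6]
16 -105 430 0 [409. -85. 430.] [-18.6, -20.0, 90.2] [0.0, 109.9, 55.4]
16 -105 430 25 [409. -85. 430.] [-35.4, -41.1, 107.5] [19.4, 97.0, 43.9]
16 -95 225 25 [419. -83. 225.] [-34.0, -44.6, 130.8] [19.3, 77.9, 38.6]
16 -60 225 29 [454. -78. 225.] [-32.7, -41.6, 130.3] [22.5, 72.6, 38.0]
16 -40 230 34 [473. -75. 230.] [-34.0, -42.2, 131.8] [27.2, 69.3, 35.1]
16 -15 235 40 [498. -71. 235.] [-35.1, -42.1, 133.6] [33.5, 65.0, 30.9]
16 8 235 42 [521. -67. 235.] [-33.5, -39.0, 132.6] [35.5, 61.2, 30.1]
n=6 dist/row 31.1 rot/row 0.90
[0, -31.1, 0.5, 1.9, 0.001, -0.002, -0.016],[0, -31.0, -0.0, 2.0, 0.001, -0.002, -0.016],[0, -31.0, -0.5, 2.1, 0.001, -0.002, -0.016],[0, -31.0, -1.0, 2.1, 0.001, -0.002, -0.016],[0, -31.0, -1.5, 2.2, 0.001, -0.002, -0.016],[0, -31.0, -1.9, 2.3, 0.001, -0.002, -0.016],
n=4 dist/row 0.0 rot/row 6.25
[0, 0.0, 0.0, 0.0, -0.0, 0.109, 0.0],[0, 0.0, 0.0, 0.0, -0.0, 0.109, 0.0],[0, 0.0, 0.0, 0.0, -0.0, 0.109, 0.0],[0, 0.0, 0.0, 0.0, -0.0, 0.109, 0.0],
n=6 dist/row 34.2 rot/row 0.00
[0, -12.9, 0.1, 31.7, 0.0, -0.0, 0.0],[0, -12.9, 0.1, 31.7, 0.0, -0.0, 0.0],[0, -12.9, 0.1, 31.7, 0.0, -0.0, 0.0],[0, -12.9, 0.1, 31.7, 0.0, -0.0, 0.0],[0, -12.9, 0.1, 31.7, 0.0, -0.0, 0.0],[0, -12.9, 0.1, 31.7, 0.0, -0.0, 0.0],
```

Emit:
servo_tool([
  [0,-31,0,0,0,0,-0.016],
  [0,-31,0,0,0,0,-0.016],
  [0,-31,0,0,0,0,-0.016],
  [0,-31,-1,0,0,0,-0.016],
  [0,-31,-1,0,0,0,-0.016],
  [0,-31,-2,0,0,0,-0.016],
  [0,0,0,0,0,0.08,0],
  [0,0,0,0,0,0.1,0],
  [0,0,0,0,0,0.1,0],
  [0,0,0,0,0,0.1,0],
])

```text
time: 12.35
tool_pos: [403.1, -84.6, 450.5]
tcp_rot: [178.8, -23.9, 15.2]
ft_force: [-0.9, -0.3, -0.1]
finger_gap: -0.1
```

```bash
python3 - <<'E'
from h import *
R,p=wpose();print(p.round(1),sense()['joint_pos'].round(1),pts([0,0,-BX[2]],[[p[0]-BX[0],p[1]-BX[1],p[2]]]).round(1),np.degrees(np.arccos(-R[2,2])).round(1),np.degrees(np.arctan2(R[1,2],R[0,2])).round(1))
po=rows(pts(BX,[[-95,0,300]])[0],tiltR(14,25,True),5,0)
po=rows(pts(BX,[[-95,0,225]])[0],tiltR(14,25,True),3,0,po)
E
```

```text
[403.1 -84.6 450.5] [-34.5 -41.6 105.3  17.4  98.9  45.9] [[-111.1    1.3  450.5]] 23.9 12.2
n=5 dist/row 30.3 rot/row 0.34
[0, -9.3, -0.0, 28.8, 0.003, 0.004, 0.004],[0, -9.4, 0.1, 28.8, 0.003, 0.004, 0.004],[0, -9.5, 0.2, 28.7, 0.003, 0.004, 0.004],[0, -9.6, 0.3, 28.7, 0.003, 0.004, 0.004],[0, -9.7, 0.4, 28.7, 0.003, 0.004, 0.004],
n=3 dist/row 25.0 rot/row 0.00
[0, -10.6, 0.0, 22.7, 0.0, -0.0, 0.0],[0, -10.6, 0.0, 22.7, 0.0, -0.0, 0.0],[0, -10.6, -0.0, 22.7, 0.0, -0.0, 0.0],
```

Emit:
servo_tool([
  [0,-9,0,29,0,0,0],
  [0,-9,0,29,0,0,0],
  [0,-10,0,29,0,0,0],
  [0,-10,0,29,0,0,0],
  [0,-10,0,25,0,0,0],
  [0,0,0,0,0,0,0],
])

```text
time: 12.95
tool_pos: [415.7, -86.3, 302.8]
tcp_rot: [178.0, -24.6, 15.1]
ft_force: [-0.4, -0.6, -0.2]
finger_gap: -0.1
```

```bash
cat >> h.py <<'E'
def loc(R,p): return pts([0,0,-BX[2]],[[p[0]-BX[0],p[1]-BX[1],p[2]]]).round(1)[0],np.degrees(np.arccos(-R[2,2])).round(1),np.degrees(np.arctan2(R[1,2],R[0,2])).round(1)
E
python3 - <<'E'
from h import *
R,p=wpose();print(loc(R,p),sense()['joint_pos'].round(1))
po=rows(pts(BX,[[-95,0,225]])[0],tiltR(14,25,True),4,0)
cv2.imwrite("pics/sd3.png",snapshot("side"));cv2.imwrite("pics/sc3.png",snapshot("scene"))
a=cv2.imread("pics/sc3.png")[85:275,150:370];b=cv2.imread("pics/sd3.png")[125:315,130:350]
cv2.imwrite("pics/crop3.png",cv2.convertScaleAbs(np.hstack([cv2.resize(a,(400,346),interpolation=2),cv2.resize(b,(400,346),interpolation=2)]),alpha=1.5,beta=20))
E
```

```text
(array([-98.9,  -2.4, 302.8]), np.float64(24.7), np.float64(10.4)) [-33.4 -46.7 123.9  16.9  84.7  43.1]
n=4 dist/row 19.5 rot/row 0.46
[0, -7.2, -1.1, 18.1, 0.007, 0.002, 0.004],[0, -7.2, -1.0, 18.1, 0.007, 0.002, 0.004],[0, -7.2, -0.8, 18.1, 0.007, 0.002, 0.004],[0, -7.3, -0.7, 18.1, 0.007, 0.002, 0.004],
```

View pics/crop3.png

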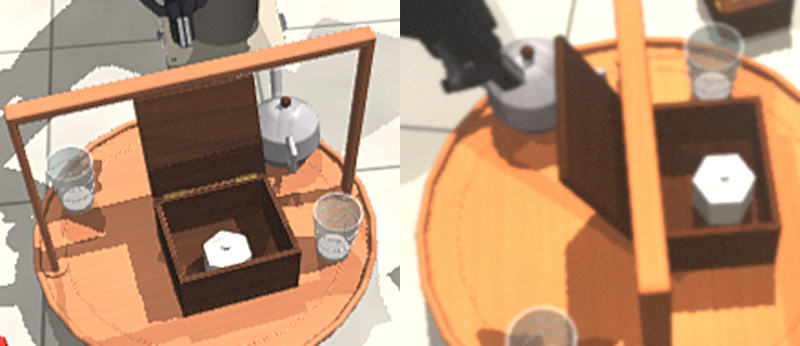

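Emit:
servo_tool([
  [0,-7,-1,18,0.007,0.002,0.004],
  [0,-7,-1,18,0.007,0.002,0.004],
  [0,-7,-1,18,0.007,0.002,0.004],
  [0,-7,-1,14,0.007,0.002,0.004],
  [0,0,0,0,0,0,0],
])

```text
time: 13.55
tool_pos: [423.3, -85.7, 241.6]
tcp_rot: [179.3, -26.0, 14.5]
ft_force: [-0.3, 0.3, -0.5]
finger_gap: 0.0
```

```bash
python3 - <<'E'
from h import *
R,p=wpose();print(loc(R,p),sense()['joint_pos'].round(1),sense()['ft_force'])
po=rows(pts(BX,[[-65,0,226]])[0],tiltR(14,29,True),8,0)
po=rows(pts(BX,[[-40,0,231]])[0],tiltR(14,34,True),8,0,po)
po=rows(pts(BX,[[-15,0,235]])[0],tiltR(14,40,True),8,0,po)
po=rows(pts(BX,[[10,0,235]])[0],tiltR(14,42,True),8,0,po)
E
```

```text
(array([-91.2,  -2.9, 241.6]), np.float64(26.0), np.float64(12.8)) [-34.4 -46.5 130.4  19.1  78.4  40.4] [-0.33981566  0.3415631  -0.45428776]
n=8 dist/row 3.8 rot/row 0.39
[0, 2.1, -0.1, 3.2, 0.001, 0.007, 0.001],[0, 2.1, -0.1, 3.2, 0.001, 0.007, 0.001],[0, 2.1, -0.1, 3.2, 0.001, 0.007, 0.001],[0, 2.0, -0.1, 3.2, 0.001, 0.007, 0.001],[0, 2.0, -0.1, 3.3, 0.001, 0.007, 0.001],[0, 2.0, -0.1, 3.3, 0.001, 0.007, 0.001],[0, 2.0, -0.1, 3.3, 0.001, 0.007, 0.001],[0, 2.0, -0.1, 3.3, 0.001, 0.007, 0.001],
n=8 dist/row 3.2 rot/row 0.63
[0, 3.0, 0.3, 1.0, -0.0, 0.011, 0.0],[0, 3.0, 0.3, 1.0, -0.0, 0.011, 0.0],[0, 3.0, 0.3, 1.0, -0.0, 0.011, 0.0],[0, 3.0, 0.3, 1.1, -0.0, 0.011, 0.0],[0, 3.0, 0.3, 1.1, -0.0, 0.011, 0.0],[0, 3.0, 0.3, 1.1, -0.0, 0.011, 0.0],[0, 3.0, 0.3, 1.2, -0.0, 0.011, 0.0],[0, 2.9, 0.3, 1.2, -0.0, 0.011, 0.0],
n=8 dist/row 3.2 rot/row 0.75
[0, 2.9, 0.3, 1.3, -0.0, 0.013, 0.0],[0, 2.8, 0.3, 1.4, -0.0, 0.013, 0.0],[0, 2.8, 0.3, 1.4, -0.0, 0.013, 0.0],[0, 2.8, 0.3, 1.4, -0.0, 0.013, 0.0],[0, 2.8, 0.3, 1.5, -0.0, 0.013, 0.0],[0, 2.8, 0.3, 1.5, -0.0, 0.013, 0.0],[0, 2.7, 0.3, 1.5, -0.0, 0.013, 0.0],[0, 2.7, 0.3, 1.6, -0.0, 0.013, 0.0],
n=8 dist/row 3.1 rot/row 0.25
[0, 2.4, 0.3, 2.0, -0.0, 0.004, -0.0],[0, 2.4, 0.3, 2.0, -0.0, 0.004, -0.0],[0, 2.4, 0.3, 2.0, -0.0, 0.004, -0.0],[0, 2.4, 0.3, 2.0, -0.0, 0.004, -0.0],[0, 2.3, 0.3, 2.0, -0.0, 0.004, -0.0],[0, 2.3, 0.3, 2.1, -0.0, 0.004, -0.0],[0, 2.3, 0.3, 2.1, -0.0, 0.004, -0.0],[0, 2.3, 0.3, 2.1, -0.0, 0.004, -0.0],
```

Emit:
servo_tool([
  [0,0,0,5,0.001,0.007,0.001],
  [0,1,0,5,0.001,0.007,0.001],
  [0,1,0,4,0,0.007,0],
  [0,2,0,3,0,0.007,0],
  [0,2,0,3,0,0.007,0],
  [0,2,0,3,0,0.007,0],
  [0,2,0,3,0,0.007,0],
])

```text
time: 14.25
tool_pos: [446.6, -81.4, 226.1]
tcp_rot: [179.2, -29.3, 14.5]
ft_force: [0.8, 0.2, -0.0]
finger_gap: 0.2
```

```bash
python3 - <<'E'
from h import *
R,p=wpose();print(loc(R,p),sense()['joint_pos'].round(1),sense()['ft_force'])
po=rows(pts(BX,[[-40,0,231]])[0],tiltR(14,34,True),8,0)
E
```

```text
(array([-67.6,  -2.3, 226.1]), np.float64(29.3), np.float64(12.8)) [-33.8 -45.2 132.3  21.8  73.   39.2] [ 0.81820432  0.17732032 -0.04090133]
n=8 dist/row 3.5 rot/row 0.60
[0, 3.3, 0.0, 1.2, 0.001, 0.01, 0.001],[0, 3.3, 0.0, 1.2, 0.001, 0.01, 0.001],[0, 3.3, 0.0, 1.2, 0.001, 0.01, 0.001],[0, 3.3, 0.0, 1.3, 0.001, 0.01, 0.001],[0, 3.3, 0.0, 1.3, 0.001, 0.01, 0.001],[0, 3.3, 0.0, 1.3, 0.001, 0.01, 0.001],[0, 3.2, 0.0, 1.4, 0.001, 0.01, 0.001],[0, 3.2, 0.0, 1.4, 0.001, 0.01, 0.001],
```

Emit:
servo_tool([
  [0,3,0,1.2,0.001,0.01,0.001],
  [0,3,0,1.2,0.001,0.01,0.001],
  [0,3,0,1.2,0.001,0.01,0.001],
  [0,3,0,1.2,0.001,0.01,0.001],
  [0,3,0,1.2,0.001,0.01,0.001],
])

```text
time: 14.75
tool_pos: [463.1, -77.2, 228.4]
tcp_rot: [179.6, -32.3, 14.2]
ft_force: [-2.2, -0.1, -0.5]
finger_gap: 0.2
```

Emit:
servo_tool([
  [0,3,0,1.2,0,0.01,0],
  [0,3,0,1.2,0,0.01,0],
  [0,3,0,1.2,0,0.01,0],
  [0,3,0,1.2,0,0.01,0],
  [0,3,0,1.2,0,0.01,0],
])

```text
time: 15.25
tool_pos: [480.1, -73.4, 232.4]
tcp_rot: [179.6, -35.5, 14.2]
ft_force: [-1.1, -1.1, -0.5]
finger_gap: 0.1
```

```bash
python3 - <<'E'
from h import *
R,p=wpose();print(loc(R,p),sense()['joint_pos'].round(1),sense()['ft_force'])
po=rows(pts(BX,[[-12,0,235]])[0],tiltR(14,40,True),8,0)
E
```

```text
(array([-33.3,   0.3, 232.4]), np.float64(35.5), np.float64(13.4)) [-33.9 -44.4 133.5  27.5  67.7  36.8] [-1.11650463 -1.08504798 -0.45604046]
n=8 dist/row 2.7 rot/row 0.57
[0, 2.3, 0.3, 1.3, 0.001, 0.01, 0.0],[0, 2.3, 0.3, 1.3, 0.001, 0.01, 0.0],[0, 2.3, 0.3, 1.3, 0.001, 0.01, 0.0],[0, 2.3, 0.3, 1.3, 0.001, 0.01, 0.0],[0, 2.3, 0.3, 1.4, 0.001, 0.01, 0.0],[0, 2.3, 0.3, 1.4, 0.001, 0.01, 0.0],[0, 2.3, 0.3, 1.4, 0.001, 0.01, 0.0],[0, 2.3, 0.3, 1.4, 0.001, 0.01, 0.0],
```

Emit:
servo_tool([
  [0,2.3,0.3,1.3,0,0.01,0],
  [0,2.3,0.3,1.3,0,0.01,0],
  [0,2.3,0.3,1.3,0,0.01,0],
  [0,2.3,0.3,1.4,0,0.01,0],
  [0,2.3,0.3,1.4,0,0.01,0],
  [0,2.3,0.3,1.4,0,0.01,0],
])

```text
time: 15.85
tool_pos: [497.4, -70.5, 234.3]
tcp_rot: [179.6, -39.2, 14.2]
ft_force: [-0.8, 0.3, 0.2]
finger_gap: 0.2
```

```bash
python3 - <<'E'
from h import *
R,p=wpose();print(loc(R,p),sense()['joint_pos'].round(1),sense()['ft_force'])
po=rows(pts(BX,[[12,0,235]])[0],tiltR(14,42,True),8,0)
E
```

```text
(array([-15.8,   0.5, 234.3]), np.float64(39.2), np.float64(13.6)) [-34.4 -44.1 134.6  31.3  64.6  34.2] [-0.81572398  0.3442694   0.20622378]
n=8 dist/row 3.5 rot/row 0.35
[0, 2.7, 0.4, 2.1, 0.001, 0.006, 0.0],[0, 2.7, 0.4, 2.1, 0.001, 0.006, 0.0],[0, 2.7, 0.4, 2.1, 0.001, 0.006, 0.0],[0, 2.7, 0.4, 2.2, 0.001, 0.006, 0.0],[0, 2.7, 0.4, 2.2, 0.001, 0.006, 0.0],[0, 2.7, 0.4, 2.2, 0.001, 0.006, 0.0],[0, 2.7, 0.4, 2.2, 0.001, 0.006, 0.0],[0, 2.6, 0.4, 2.2, 0.001, 0.006, 0.0],
```

Emit:
servo_tool([
  [0,2.5,0.3,2,0,0.008,0],
  [0,2.5,0.3,2,0,0.008,0],
  [0,2.5,0.3,2,0,0.008,0],
  [0,2.5,0.3,2,0,0.006,0],
  [0,2.3,0.3,2,0,0.006,0],
  [0,2.3,0.3,2,0,0.006,0],
])

```text
time: 16.45
tool_pos: [517.7, -67.5, 234.3]
tcp_rot: [179.6, -41.8, 14.2]
ft_force: [0.3, -0.0, -0.5]
finger_gap: -0.1
```

```bash
python3 - <<'E'
from h import *
R,p=wpose();print(loc(R,p),sense()['joint_pos'].round(1),sense()['ft_force'])
cv2.imwrite("pics/sd4.png",snapshot("side"));cv2.imwrite("pics/sc4.png",snapshot("scene"))
a=cv2.imread("pics/sc4.png")[85:275,150:370];b=cv2.imread("pics/sd4.png")[125:315,130:350]
cv2.imwrite("pics/crop4.png",cv2.convertScaleAbs(np.hstack([cv2.resize(a,(400,346),interpolation=2),cv2.resize(b,(400,346),interpolation=2)]),alpha=1.5,beta=20))
E
```

```text
(array([4.800e+00, 2.000e-01, 2.343e+02]), np.float64(41.8), np.float64(13.6)) [-33.5 -41.9 134.5  34.   60.9  32.6] [ 0.31529157 -0.04983244 -0.50737468]
```

View pics/crop4.png

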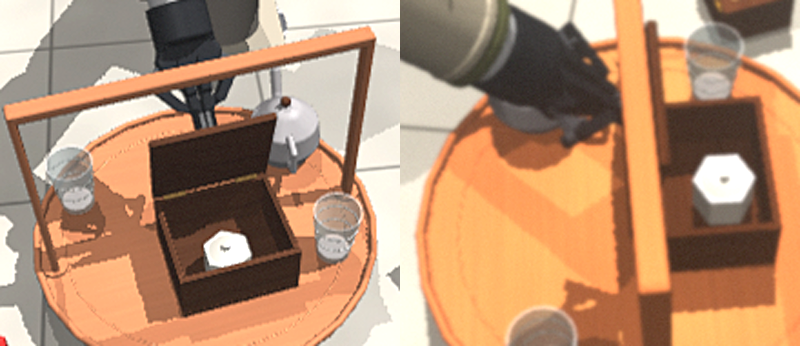

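The lid is past upright and leaning inward, and there is no contact force. I'll wait and compare images to see if it falls by itself.

Emit:
servo_tool([
  [0,-1,0,-1,0,0,0],
  [0,0,0,0,0,0,0],
  [0,0,0,0,0,0,0],
  [0,0,0,0,0,0,0],
  [0,0,0,0,0,0,0],
])

```text
time: 17.05
tool_pos: [516.2, -68.0, 234.8]
tcp_rot: [179.6, -41.8, 14.2]
ft_force: [0.5, 0.3, -0.3]
finger_gap: -0.2
```

```bash
python3 - <<'E'
from h import *
R,p=wpose();print(loc(R,p),sense()['ft_force'])
a=cv2.imread("pics/sc4.png").astype(int);b=snapshot("scene").astype(int)
d=np.abs(a-b).sum(2)[130:250,225:330]>60;ys,xs=np.nonzero(d);print(d.sum(),ys.min()+130,ys.max()+130)
c=camera_params
for th in(1.4,1.2,1.0,.8,0): print(th,proj("scene",pts(BX,[[140*np.cos(th),0,140+140*np.sin(th)]])).round())
print([int(v) for v in b[100:240,262].sum(1)][::4])
E
```

```text
(array([  3.3,   0. , 234.8]), np.float64(41.8), np.float64(13.6)) [ 0.46725805  0.34314179 -0.28557656]
935 130 220
1.4 [[266. 154.]]
1.2 [[269. 165.]]
1.0 [[272. 178.]]
0.8 [[275. 190.]]
0 [[281. 233.]]
[79, 21, 80, 76, 73, 352, 339, 119, 76, 85, 78, 21, 63, 210, 224, 132, 136, 32, 28, 33, 28, 33, 112, 43, 43, 46, 34, 37, 39, 107, 465, 123, 119, 53, 120]
```

Emit:
servo_tool([
  [0,-5,0,-4,0,-0.015,0],
  [0,-5,0,-3,0,-0.02,0],
  [0,-6,0,-3,0,-0.02,0],
  [0,-6,0,-3,0,-0.02,0],
  [0,-6,0,-3,0,-0.025,0],
  [0,-6,0,-3,0,-0.025,0],
  [0,-6,0,-3,0,-0.025,0],
  [0,-6,0,-3,0,-0.025,0],
  [0,-5,0,-3,0,-0.025,0],
  [0,0,0,0,0,0,0],
])

```text
time: 18.1
tool_pos: [455.1, -83.6, 226.6]
tcp_rot: [179.6, -29.3, 14.1]
ft_force: [0.6, -0.2, -0.2]
finger_gap: 0.0
```

Emit:
servo_tool([
  [0,-4,0,-2,0,-0.015,0],
  [0,-4,0,-2,0,-0.015,0],
  [0,-3,0,-2,0,0,0],
  [0,0,0,0,0,0,0],
  [0,0,0,0,0,0,0],
  [0,0,0,0,0,0,0],
  [0,0,0,0,0,0,0],
  [0,0,0,0,0,0,0],
  [0,0,0,0,0,0,0],
  [0,0,0,0,0,0,0],
])

```text
time: 19.1
tool_pos: [441.9, -86.6, 226.1]
tcp_rot: [179.7, -27.5, 14.1]
ft_force: [-0.0, -0.3, -0.0]
finger_gap: -0.3
```

Emit:
servo_tool([
  [0,0,0,0,0,0,0],
  [0,0,0,0,0,0,0],
  [0,0,0,0,0,0,0],
  [0,0,0,0,0,0,0],
  [0,0,0,0,0,0,0],
  [0,0,0,0,0,0,0],
  [0,0,0,0,0,0,0],
  [0,0,0,0,0,0,0],
  [0,0,0,0,0,0,0],
  [0,0,0,0,0,0,0],
])

```text
time: 20.1
tool_pos: [441.9, -86.6, 226.1]
tcp_rot: [179.7, -27.5, 14.1]
ft_force: [0.4, 0.5, 0.1]
finger_gap: 0.1
```

Emit:
servo_tool([
  [0,0,0,0,0,0,0],
  [0,0,0,0,0,0,0],
  [0,0,0,0,0,0,0],
  [0,0,0,0,0,0,0],
  [0,0,0,0,0,0,0],
  [0,0,0,0,0,0,0],
  [0,0,0,0,0,0,0],
  [0,0,0,0,0,0,0],
  [0,0,0,0,0,0,0],
  [0,0,0,0,0,0,0],
])

```text
time: 21.1
tool_pos: [442.0, -86.6, 226.1]
tcp_rot: [179.7, -27.5, 14.1]
ft_force: [-0.2, -0.2, -0.7]
finger_gap: -0.0
```

```bash
python3 - <<'E'
from h import *
R,p=wpose();print(loc(R,p),sense()['ft_force'],sense()['qd'].round(1),sense()['joint_pos'].round(1))
cv2.imwrite("pics/sd5.png",snapshot("side"));cv2.imwrite("pics/sc5.png",snapshot("scene"))
a=cv2.imread("pics/sc5.png")[85:275,150:370];b=cv2.imread("pics/sd5.png")[125:315,130:350]
cv2.imwrite("pics/crop5.png",cv2.convertScaleAbs(np.hstack([cv2.resize(a,(400,346),interpolation=2),cv2.resize(b,(400,346),interpolation=2)]),alpha=1.5,beta=20))
E
```

```text
(array([-73. ,  -6.8, 226.1]), np.float64(27.5), np.float64(13.3)) [-0.17153684 -0.22613852 -0.68732718] [ 0.  -0.  -0.2 -0.1  0.1  0.1] [-33.9 -43.7 131.   20.6  74.3  39.7]
```

View pics/crop5.png

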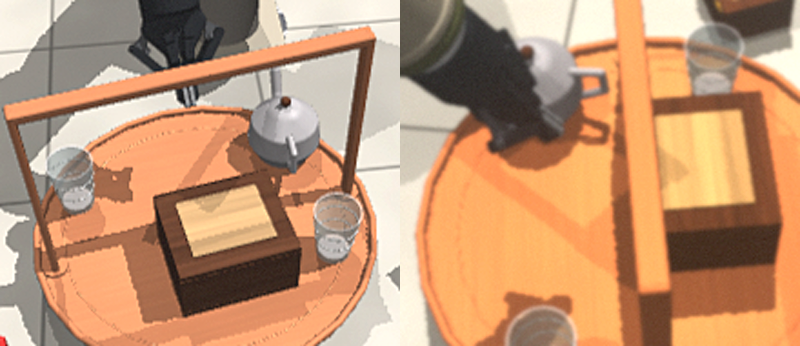

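The lid is shut, the box and glasses are in place, and the gripper is clear. I'll let it settle for another second, check that nothing is still moving, and hand in.

Emit:
servo_tool([
  [0,0,0,0,0,0,0],
  [0,0,0,0,0,0,0],
  [0,0,0,0,0,0,0],
  [0,0,0,0,0,0,0],
  [0,0,0,0,0,0,0],
  [0,0,0,0,0,0,0],
  [0,0,0,0,0,0,0],
  [0,0,0,0,0,0,0],
  [0,0,0,0,0,0,0],
  [0,0,0,0,0,0,0],
])

```text
time: 22.2
tool_pos: [441.9, -86.6, 226.1]
tcp_rot: [179.7, -27.5, 14.1]
ft_force: [-0.4, -0.9, 0.0]
finger_gap: 0.2
```

```bash
python3 - <<'E'
from h import *
a=cv2.imread("pics/sc5.png").astype(int);b=snapshot("scene").astype(int)
print((np.abs(a-b).sum(2)[85:275,150:370]>60).sum(),sense()['ft_force'].round(1))
print(hand_in())
E
```

```text
0 [-0.7 -0.1  0.7]
the job is handed in; nothing more can be done
None
```

The sugar bowl is in the box, the lid is shut, and I handed the job in at about 22 s. The hand-in gave no verdict.

- **Bowl:** I gripped the white bowl across its flats, lowered it to the box floor and released it. The images after release showed it upright and clear of the walls.
- **Lid:** I went in behind it under the handle, tilting the gripper from about 25 to 42 degrees. I pushed it slowly past upright, with about 2 N at most in the readings I took. It then fell shut by itself while I backed away.
- **Last checks:** The final pictures show the lid closed and the box, glasses, teapot and handle where they were. The scene image did not change over the last second, and the wrist force was about 0 N.
- **What did not go smoothly:** The first small steps onto the box floor showed no contact force. The next one reached about 28 N for a moment, still within the limits. My first position for the box was about 4 mm off, and I corrected it before lowering the bowl.

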